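# Shut down the soldering bench in order

### The arm

A 7-joint arm with a two-finger parallel gripper is mounted at the origin on the work surface. World frame = base frame: x ahead of the robot, y to its left, z up, the work surface at z = 0. Lengths are in mm, angles in degrees, forces in N, time in s.
With the tool pointing down it reaches from about 350 to 775 mm from the base axis. Payload 3.1 kg.
Tool frame: the origin (TCP) lies between the finger pads; the fingertips stand 25 mm ahead of it and the grasp point (between the pads) lies 6 mm ahead of it; x points along the fingers, y is the direction in which the jaws open and shut, and the axes are right-handed (so a half turn about x gives the same grasp; the last joint's range is limited). The gripper opens to 85 mm and grips with 20 to 120 N. Pads are 22 mm wide; open, the fingers measure 114 mm over their backs; the gripper's body (76 mm by 85 mm) begins 54 mm behind the grasp point. The pads swing forward as they close: fully open they stand 13 mm farther back than shut.
Start: joints at [-72.118, 17.813, 0.802, 86.603, -0.252, 75.585, -1.558], TCP at [190.529, 515.961, 256.304] pointing down, gripper open.
Joint ranges: [-154.91, 154.91], [-16.99, 109.72], [-72.82, 74.43], [7.12, 147.25], [-82.49, 262.49], [11.32, 116.49], [-174.64, 174.64]. Speed limits (degrees/s): [159.86, 159.86, 180, 180, 180, 180, 180].

### API

Orientations are given as [roll, pitch, yaw] about the fixed x, y, z axes, in that order (R = Rz(yaw) Ry(pitch) Rx(roll)).
In Python, from bench import get_state, camera, camera_info, hand_in, trace gives the robot as it stands. The module is installed in compiled form; this text tells all that it offers.
- The arm moves only by the tool move_arm, never from a script. Its argument "commands" is text: rows parted by semicolons, each of 7 numbers parted by spaces: the shift along the world's x, y, z normalised to -1 to 1, where 1 is 750 mm, then the turn, a rotation vector about the world's x, y, z normalised to -1 to 1, where 1 is 45 degrees, then the gripper's target within -1 to 1 (fully open at 1, half-way at 0, shut at -1). A call has 1 to 8 rows; each row is the pose to reach, as a shift and turn from the pose commanded when the call began; what a row does not reach only later rows make up. A row lasts 1/10 s, in which the tool goes at most 50 mm and 8.59 degrees, less where a joint would pass 70% of its speed; a pose out of reach is approached as far as the arm can. A call with a number of a shift or a turn outside -1 to 1 is refused whole. A call with a gripper value outside its range is refused whole. The fingers move at their own pace and stop on an object; "grip_force" is the grip in N (left out, the last holds). Time passes only in rows, so rows that repeat a pose let the fingers close. It gives the time, the measured TCP pose, the force and the opening at its end, in the units of the state.
- get_state(): the state, without advancing time (a new reading comes with each control period).
- camera(name): name is "side" or "top" or "wrist"; returns (picture, depth): 420x560x3 uint8, red, green, blue; 420x560 float32, mm along the optical axis (not along the pixel's ray), 0 where there is no reading.
- camera_info(name): a dict with "vfov" (degrees; the focal length in pixels is half the picture's height over the tangent of half this angle, whatever the lens; pixels are square), "cx", "cy" (the principal point, pixels), "eye" and "attitude" of the camera in the world. Camera axes: x right, y up, looking along -z (the intrinsics and any distortion apply to the point x, -y, -z); pixel columns grow to the right and rows downward; lengths in mm; the calibration is good to about 2 mm. A picture is of the moment at which its call begins: read the wrist's pose just before it. camera_info takes no time and is no camera call; for the wrist camera it gives the pose at the moment of the call.
- hand_in(): hands the job in, once; it reports no verdict.
Trained networks look in the newest picture that a camera, given by its name, has taken for a name from the list of things; names that differ only in an ending like _2 or _b are one class to them, and where a whole thing is asked for, a point or a joint stands for the part that bears it (a point fixed in the world has none). Each returns a list of dicts, best first, with "conf" (0 to 1); they miss things now and then, are a little off and sometimes report something else, mostly with a low value. They report only what shows in the picture. A call takes as long as a camera call. They do not tell look-alikes from the thing itself.
- trace(thing, camera): "mask" (420x560 bool, what is visible of it) and "extent" ([left, top, right, bottom] in pixels, round what is visible of it).
The state is a dict: "t": time; "joint_pos": joint angles; "qvel": joint speeds; "tau": joint torques, N m; "eef_pos": TCP position; "tcp_rot": TCP orientation; "force": force on the tool from outside, world axes, zero at the start; "ft_torque": the same for the moment, N m; "finger_gap": finger opening in mm.
Only numpy, scipy, OpenCV 4.12 (cv2) and the standard library are available. Lean on these libraries where they do the work, as an engineer would, in place of code of your own. Each camera call takes 0.05 s, during which the arm holds its last target. There are 200 camera calls.

### The job

Shut the soldering bench down in this order: press the square standby key on top of the soldering station fully down, then switch off the rocker on the small fume-extraction pod, and last switch off the wide master rocker on the socket block. A rocker is switched off by pressing its raised half, the one on the robot's side, until that half lies flat. Everything is only pressed with the fingertips: leave the round key and the three narrow rockers as they are, do not lift or shove the pod or the block, and do not disturb the tools and parts standing about.

Things in the scene. Friction and masses are not known exactly. Their poses are not given: they have to be found in the camera images.
- station: Soldering station, fixed: ribbed aluminium case 160 (x) by 128 (y) by 85 mm high with a grey front bezel. Origin under its centre; its own -x side (front) faces the robot give or take its yaw. Its upper face carries, near the front, a square standby key at own (-42, +27) mm and a round preset key, 18 mm in diameter, at own (-42, -29) mm; both tops start 95 mm above the table.
- standby_top (a point): Centre of the top face of the square standby key, 22 by 22 mm, which stands 10 mm proud of the station. The point moves with the key.
- standby (a joint): Square standby key, in m: 0 = up, 0.006 = fully down. No spring: about 4 N pushes it straight down and it stays where it is left.
- preset (a joint): Round preset key beside the standby key, same working and travel; to be left up.
- pod: Fume-extraction control pod: loose grey plastic box on rubber, 110 by 110 by 45 mm high, 0.7 kg. Origin under its centre, own -x side towards the robot. One rocker, 20 mm wide (y), with its pivot at own (-22, +22) mm; a loose solder spool 44 mm wide and 36 mm high stands on it about own (+28, -24) mm.
- exhaust_press (a point): Press point of the pod's rocker: on the upper face of its robot-side half, 14 mm from the pivot. On (start): about 60 mm above the table; off: 55 mm. The point moves with the rocker.
- exhaust (a joint): Rocker of the pod, 42 mm long along own x, 20 mm wide. Joint value in rad: 0 = on (robot-side half raised at 0.4 rad, far half flat), 0.4 = off (robot-side half flat, far half raised). No spring: about 4 to 5 N on the press point swings it and it stays where it is left.
- block: Socket block: loose white box on rubber, 112 (x) by 180 (y) by 45 mm high, 0.9 kg, four round sockets along its far half and four rockers in a row along its robot-side half. Origin under its centre, own -x side towards the robot. Rocker pivots at own x = -26 mm; the wide master rocker at own y = +52 mm, the narrow ones (14 mm wide) at own y = -4, -37 and -70 mm.
- master_press (a point): Press point of the master rocker: on the upper face of its robot-side half, 14 mm from the pivot. On (start): about 60 mm above the table; off: 55 mm. The point moves with the rocker.
- master (a joint): Master rocker of the socket block, 42 mm long along own x, 36 mm wide. Joint value in rad: 0 = on (robot-side half raised at 0.4 rad, far half flat), 0.4 = off (robot-side half flat, far half raised). No spring: about 4 to 5 N on the press point swings it and it stays where it is left.
- small0 (a joint): Narrow rocker at own y = -70 mm of the block, of the same working as the master; to be left on (0).
- small1 (a joint): Narrow rocker at own y = -37 mm of the block, of the same working as the master; to be left on (0).
- small2 (a joint): Narrow rocker at own y = -4 mm of the block, of the same working as the master; to be left on (0).
- tin: Loose tin with brass ball on the station behind the keys, 56 mm wide, 39 mm high with the ball; origin under its centre. Bystander.
- spool: Loose solder spool standing on the pod, 44 mm wide, 36 mm high; origin under its centre. Bystander.
- cutters: Side cutters lying flat with orange handles, about 125 mm long, 12 mm high; origin at the pivot. Bystander.
- cells: Black holder with two battery cells, 60 by 34 by 22 mm; origin under its centre. Bystander.
- beaker: Empty glass beaker, 72 mm wide, 85 mm high, towards the back; origin under its centre. Bystander.
- meter: Hand-held multimeter lying flat, 150 by 80 by 44 mm, towards the back; origin under its centre. Bystander.
- iron: Soldering iron in its black stand, 150 by 90 by 135 mm high, towards the back; origin under its centre. Bystander.
Mind the look-alikes: they are no part of the job. Leave any green or red look-alike of the station alone.

How it is judged (in metres and radians):
On the way, in this order (a step that is already met when the one before it is completed fails the run):
1. the square standby key is fully down (value of joint standby above 0.0045 m), for 0.1 s.
2. the pod's rocker is off (value of joint exhaust above 0.32 rad), for 0.1 s.
3. the master rocker is off (value of joint master above 0.32 rad), for 0.1 s.
At the end, for the whole second after the job is handed in: Standby key at least 4.5 of 6 mm down; pod rocker and master rocker beyond 0.32 of 0.4 rad; round key under 2 mm down; narrow rockers within 0.12 rad of on; pod and block resting on the table; they and all bystanders within 30 mm of their starts (value of joint standby above 0.0045 m and value of joint each of exhaust, master above 0.32 rad and value of joint preset below 0.002 m and value of joint each of small0, small1, small2 below 0.12 rad and height (world z) of each of pod, block below 0.01 m and distance of each of pod, block, tin, spool, cutters, cells, beaker, meter, iron from where it was at the start of the episode below 0.03 m and linear speed of each of pod, block below 0.01 m/s); the robot touches nothing.
It fails at once if a rocker is switched before its turn ((value of joint exhaust above 0.2 rad and value of joint standby below 0.003 m) or (value of joint master above 0.2 rad and value of joint exhaust below 0.2 rad)).
It fails at once if the round key is pressed or a narrow rocker switched (value of joint preset above 0.003 m or value of joint any of small0, small1, small2 above 0.2 rad).
It fails at once if the pod or the block is lifted or tipped (height (world z) of any of pod, block above 0.012 m or angle between any of pod, block's own z axis and vertical above 0.15 rad).
It fails at once if the pod or the block is shoved more than 30 mm (distance of any of pod, block from where it was at the start of the episode above 0.03 m).
It fails at once if a bystander is moved more than 30 mm or tipped over (distance of any of tin, spool, cutters, cells, beaker, meter, iron from where it was at the start of the episode above 0.03 m or angle between any of tin, spool, cutters, cells, beaker, meter, iron's own z axis and vertical above 0.5 rad).
It also fails if it takes over 54 s, if anything falls off the work surface, if the arm or the gripper's body presses on something with over 40 N, if the wrist force passes 120 N, or if a joint passes its speed limit or range.

## Working session

There is one attempt and no reset: what is moved stays moved. The work goes in short steps, Python scripts to look and compute and a tool call to move; the robot and the scene stay as the last step left them, time stands still between calls to the robot, and variables do not carry over. Pictures are saved under pics/ and viewed, about 8 in all and at most 12, crops included, and the job is handed in when it is done.

Besides the shell and the picture viewer there is one more tool, called after "Emit:" by a JSON object that holds its "op" and its "data". move_arm: Moves the arm, as the interface text tells. Its arguments: {"type":"object","properties":{"commands":{"type":"string"},"grip_force":{"type":"number"}},"required":["commands"]}

```bash
mkdir -p pics; cat > h.py <<'E'
import numpy as np, cv2
from bench import *
from scipy.spatial.transform import Rotation as R
def att(a):
    a=np.array(a,float)
    return a if a.shape==(3,3) else R.from_euler('xyz',a,degrees=True).as_matrix()
def cloud(name,info,d):
    f=d.shape[0]/2/np.tan(np.radians(info['vfov'])/2)
    v,u=np.mgrid[:d.shape[0],:d.shape[1]]
    P=np.stack([(u-info['cx'])/f*d,-(v-info['cy'])/f*d,-d],-1)
    return P@att(info['attitude']).T+np.array(info['eye'])
def save(n,im): cv2.imwrite('pics/'+n+'.png',im[...,::-1])
E
python3 - <<'E'
from h import *
print(get_state())
for c in ('top','side'):
    i=camera_info(c);print(c,i)
    im,d=camera(c);save(c+'0',im);np.savez(c+'0.npz',im=im,d=d)
    P=cloud(c,i,d)
    for t in ('station','pod','block','standby_top','exhaust_press','master_press'):
        for r in trace(t,c)[:3]:
            m=r['mask']&(d>0)
            print(c,t,round(r['conf'],2),np.round(r['extent']),np.round(np.median(P[m],0)),np.round(np.percentile(P[m][:,2],95)))
E
```

```text
{'t': 0.0, 'joint_pos': array([-72.11688704,  17.86111108,   0.80316637,  86.69300552,
        -0.25123422,  75.58419114,  -1.55902654]), 'qvel': array([-0.01252856,  0.02053104, -0.06763874, -0.01580693,  0.09212821,
        0.01361842,  0.0496734 ]), 'tau': array([ 3.48939557e-04, -3.79911375e+01,  1.45895658e-01, -2.30593121e+01,
        1.20857763e-02,  1.36820407e-02, -3.55588361e-05]), 'eef_pos': array([190.33505267, 515.29363202, 255.20723337]), 'tcp_rot': array([ -87.11582798,   89.86343654, -107.38555852]), 'force': array([-0.11730739,  0.1251142 , -0.5621959 ]), 'ft_torque': array([-0.00661265, -0.01138726,  0.00853866]), 'finger_gap': 85.49176202942995}
top {'vfov': 45.71525209446902, 'cx': 283.0954071001922, 'cy': 210.4119456971818, 'eye': array([ 223.5356724 ,    8.45170633, 1333.82255459]), 'attitude': array([ 12.44196199,   0.27919744, -91.83740766])}
top station 0.93 [412. 288. 474. 355.] [ 203. -370.   83.] 89.0
top station 0.87 [256. 166. 302. 235.] [515.  18.  83.] 89.0
top station 0.82 [127. 270. 184. 342.] [271. 325.  83.] 88.0
top pod 0.82 [375. 178. 428. 232.] 
[... 873 characters left out ...]
n 0.94 [117. 326. 211. 408.] [ 210. -394.   87.] 90.0
side station 0.75 [264. 172. 328. 232.] [523. -22.  86.] 90.0
side pod 0.76 [284. 289. 340. 347.] [ 511. -308.   47.] 58.0
side pod 0.43 [299. 175. 325. 197.] [577.  15. 113.] 124.0
side block 0.95 [254. 116. 298. 161.] [510. 285.  47.] 60.0
side block 0.4 [291. 293. 315. 306.] [ 504. -282.   59.] 65.0
side standby_top 0.72 [135. 341. 149. 352.] [ 165. -353.   97.] 99.0
side standby_top 0.52 [275. 183. 286. 191.] [496.  44.  96.] 98.0
side standby_top 0.46 [274. 261. 317. 276.] [ 502. -164.   12.] 15.0
side exhaust_press 0.68 [294. 293. 314. 309.] [ 505. -282.   58.] 65.0
side exhaust_press 0.63 [274. 183. 282. 189.] [495.  44.  96.] 98.0
```

```bash
python3 - <<'E'
from h import *
im=np.load('top0.npz')['im']; a=cv2.resize(im[150:375,110:490],None,fx=2.1,fy=2.1,interpolation=cv2.INTER_CUBIC); save('top0c',a)
im=np.load('side0.npz')['im']; a=cv2.resize(im[100:420,100:440],None,fx=1.85,fy=1.85,interpolation=cv2.INTER_CUBIC); save('side0c',a)
E
```

```text
(no output)
```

View pics/top0c.png

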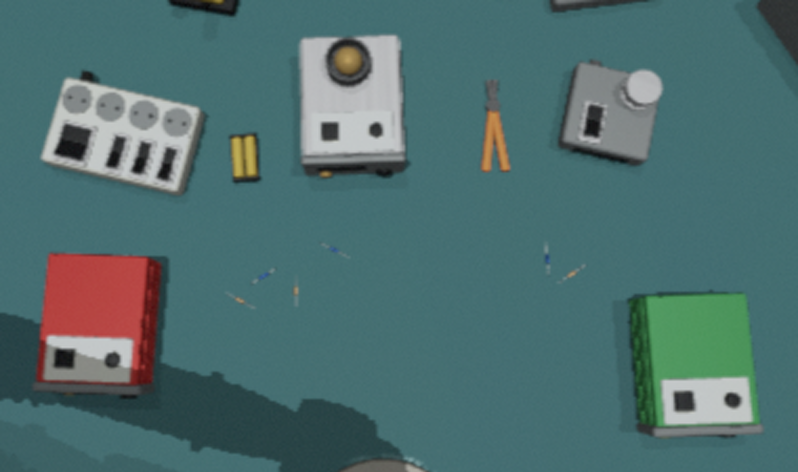

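View pics/side0c.png

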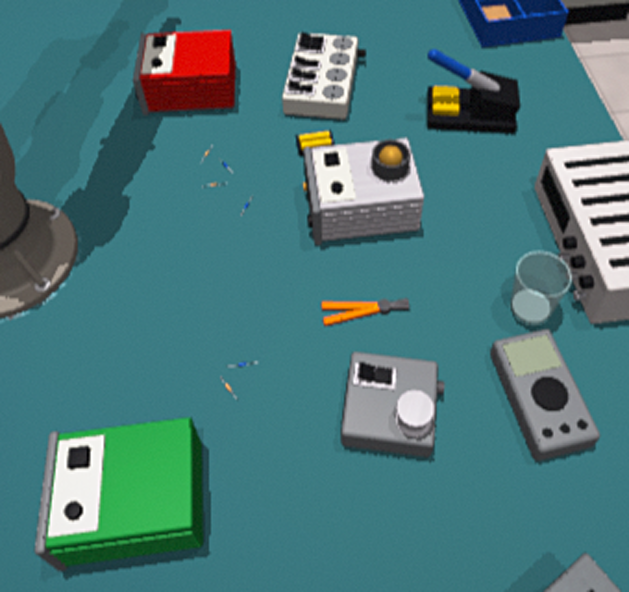

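```bash
python3 - <<'E'
from h import *
s=get_state(); M=R.from_euler('xyz',s['tcp_rot'],degrees=True).as_matrix(); print('tool axes x,y,z\n',np.round(M.T,3))
box={'station':((515,18),85,(160,128)),'pod':((510,-300),45,(110,110)),'block':((507,309),45,(112,180))}
loc={'station':{'key':(-42,27),'round':(-42,-29)},'pod':{'press':(-36,22)},'block':{'press':(-40,52)}}
for c in ('top','side'):
    d=np.load(c+'0.npz')['d']; P=cloud(c,camera_info(c),d)
    for n,(xy,h,dim) in box.items():
        q=P[(d>0)&(np.hypot(P[...,0]-xy[0],P[...,1]-xy[1])<125)]
        t=q[abs(q[:,2]-h)<7]
        # fit rect of known size: maximise points inside minus empties via minAreaRect on dense hull
        def cost(p):
            a=np.radians(p[2]);r=(t[:,:2]-p[:2])@np.array([[np.cos(a),-np.sin(a)],[np.sin(a),np.cos(a)]])
            e=np.maximum(abs(r)-np.array(dim)/2,0).sum(1); return np.minimum(e,12).mean()
        from scipy.optimize import differential_evolution as DE
        o=DE(cost,[(xy[0]-30,xy[0]+30),(xy[1]-30,xy[1]+30),(-30,30)],seed=0,tol=1e-8)
        rr=cv2.minAreaRect(t[:,:2].astype(np.float32)); p=o.x;a=np.radians(p[2]);Rm=np.array([[np.cos(a),-np.sin(a)],[np.sin(a),np.cos(a)]])
        print(c,n,'n',len(t),'fit',np.round(p,1),'cost',round(o.fun,2),'mar',np.round(rr[0],1),np.round(rr[1],1),round(rr[2],1),'zmed',np.round(np.median(t[:,2]),1))
        for k,l in loc[n].items():
            w=p[:2]+Rm@np.array(l); print('   ',k,np.round(w,1))
            b=q[(np.hypot(*(q[:,:2]-w).T)<22)&(q[:,2]>h+6)]
            if len(b): print('    raised pts',len(b),np.round(b.mean(0),1),'range',np.round(b.min(0)),np.round(b.max(0)))
E
```

```text
tool axes x,y,z
 [[-0.     0.    -1.   ]
 [ 0.346  0.938  0.   ]
 [ 0.938 -0.346 -0.   ]]
top station n 2376 fit [ 5.359e+02  1.740e+01 -3.000e-01] cost 0.0 mar [536.6  18.2] [125.8 162.5] 89.6 zmed 83.8
    key [494.1  44.6]
    raised pts 58 [495.5  47.   94. ] range [484.  36.  91.] [506.  62.  99.]
    round [493.8 -11.4]
    raised pts 32 [494.2  -9.1  94.5] range [487. -17.  91.] [503.   1. 101.]
top pod n 1324 fit [ 519.3 -309.6  -15.8] cost 0.0 mar [ 519.8 -309.6] [110.3 111.2] 74.3 zmed 44.1
    press [ 490.6 -278.6]
    raised pts 71 [ 496.7 -280.2   57.1] range [ 483. -291.   51.] [ 511. -267.   64.]
top block n 2307 fit [510.8 312.4 -15. ] cost 0.0 mar [510.9 312.4] [181.1 112.1] 75.0 zmed 43.8
    press [485.6 373. ]
    raised pts 122 [491.2 371.9  56.5] range [473. 354.  51.] [507. 391.  64.]
side station n 1607 fit [ 5.37e+02  2.00e+01 -1.00e-01] cost 0.0 mar [537.4  20.6] [161.3 127.1] 0.0 zmed 87.2
    key [495.   47.1]
    raised pts 56 [494.9  46.7  95.8] range [476.  36.  91.] [509.  59.  98.]
    round [494.9  -8.9]
    raised pts 40 [494.4  -9.8  95.6] range [478. -28.  91.] [510.   3.  99.]
side pod n 1738 fit [ 521.2 -309.1  -15.4] cost 0.0 mar [ 521.2 -309.1] [109.7 109.9] 74.7 zmed 47.3
    press [ 492.4 -278.3]
    raised pts 126 [ 497.5 -280.2   58.9] range [ 479. -293.   51.] [ 513. -263.   67.]
side block n 1010 fit [511.2 313.4 -15. ] cost 0.01 mar [511.  313.3] [183.8 112.3] 75.0 zmed 47.3
    press [486. 374.]
    raised pts 59 [491.1 371.3  60.2] range [476. 356.  51.] [506. 392.  67.]
```

Look-alikes for the square standby key, in top-image pixels: red station (141,319), green station (436,340), and the bare aluminium station (267,213). I choose the aluminium one. The pod's rocker is at about (393,208) and the block's wide rocker at about (144,218), at the left end. I'll move above the key and check with the wrist camera.

Emit:
{"op": "move_arm", "data": {"commands": "0.406 -0.626 0 0 0 0.444 -1;0.406 -0.626 0 0 0 0.444 -1;0.406 -0.626 0 0 0 0.444 -1;0.406 -0.626 0 0 0 0.444 -1;0.406 -0.626 0 0 0 0.444 -1;0.406 -0.626 0 0 0 0.444 -1;0.406 -0.626 0 0 0 0.444 -1;0.406 -0.626 0 0 0 0.444 -1", "grip_force": 40}}

```text
t: 1.5
eef_pos: [407.0, 181.8, 256.8]
tcp_rot: [41.4, 89.9, 41.1]
force: [1.9, 0.2, -0.0]
finger_gap: -0.0
```

Emit:
{"op": "move_arm", "data": {"commands": "0.116 -0.179 -0.04 0 0 0 -1;0.116 -0.179 -0.04 0 0 0 -1;0.116 -0.179 -0.04 0 0 0 -1;0.116 -0.179 -0.04 0 0 0 -1;0.116 -0.179 -0.04 0 0 0 -1;0.116 -0.179 -0.04 0 0 0 -1"}}

```text
t: 2.1
eef_pos: [492.7, 50.9, 226.3]
tcp_rot: [119.6, 89.9, 119.4]
force: [-0.4, 0.5, -0.8]
finger_gap: 0.2
```

```bash
cat > w.py <<'E'
from h import *
import sys
n=sys.argv[1]
s=get_state();i=camera_info('wrist');im,d=camera('wrist');save(n,im);np.savez(n+'.npz',im=im,d=d,P=cloud('w',i,d))
M=R.from_euler('xyz',s['tcp_rot'],degrees=True).as_matrix()
print(np.round(s['eef_pos'],1),'tool y',np.round(M[:,1],3),'x',np.round(M[:,0],3),np.round(s['force'],1),'eye',np.round(i['eye']))
f=210/np.tan(np.radians(i['vfov'])/2)
for k in range(0,30,10):
    p=(s['eef_pos']+M[:,0]*(25+k)-i['eye'])@att(i['attitude']); print('tip+%d px'%k,np.round([i['cx']+f*p[0]/-p[2],i['cy']-f*p[1]/-p[2]]))
E
python3 w.py w1
```

```text
[492.7  50.9 226.3] tool y [0.004 1.    0.001] x [-0.001  0.001 -1.   ] [-0.4  0.5 -0.8] eye [412.  51. 345.]
tip+0 px [282. 285.]
tip+10 px [282. 275.]
tip+20 px [282. 265.]
```

View pics/w1.png

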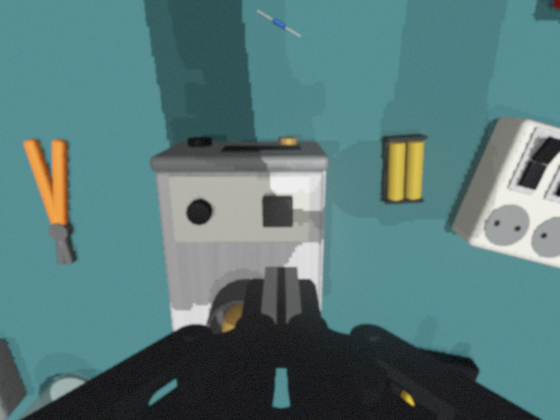

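The wrist picture shows the aluminium station with its square key at (278,211) and round key at (199,212). The fingers point down at the station at about (282,275). I'll measure the key once from here.

```bash
python3 - <<'E'
from h import *
z=np.load('w1.npz');P=z['P'];im=z['im']
m=np.zeros(im.shape[:2],bool);m[185:240,255:305]=1
k=m&(im.max(2)<90)&(P[...,2]>85)&(P[...,2]<105)
v,u=np.nonzero(k);print(k.sum(),u.min(),u.max(),v.min(),v.max());print(np.round(P[k].mean(0),1),np.round(np.median(P[k],0),1),np.round(np.percentile(P[k],[3,97],axis=0),1))
s=get_state();print(s['t'],s['eef_pos'])
E
```

```text
827 263 291 196 225
[492.9  47.8  95.2] [492.9  47.9  95.4] [[483.7  38.6  91.8]
 [503.2  57.1  96.6]]
2.15 [492.59292704  51.73223198 226.4699494 ]
```

Emit:
{"op": "move_arm", "data": {"commands": "0 0 -0.065 0 0 0 -1;0 0 -0.125 0 0 0 -1;0 0 -0.125 0 0 0 -1;0 0 -0.125 0 0 0 -1"}}

```text
t: 2.55
eef_pos: [492.8, 51.1, 133.1]
tcp_rot: [141.2, 89.9, 141.1]
force: [1.0, 0.8, 0.7]
finger_gap: -0.1
```

Emit:
{"op": "move_arm", "data": {"commands": "0.0023 -0.0053 0 0 0 0 -1;0.0023 -0.0053 -0.012 0 0 0 -1;0.0023 -0.0053 -0.016 0 0 0 -1;0.0023 -0.0053 -0.02 0 0 0 -1;0.0023 -0.0053 -0.023 0 0 0 -1;0.0023 -0.0053 -0.023 0 0 0 -1"}}

```text
t: 3.15
eef_pos: [495.3, 45.3, 115.5]
tcp_rot: [8.7, 89.9, 8.4]
force: [0.5, 0.1, 1.0]
finger_gap: 0.1
```

Emit:
{"op": "move_arm", "data": {"commands": "0 0 -0.0013 0 0 0 -1;0 0 -0.0027 0 0 0 -1;0 0 -0.0027 0 0 0 -1"}}

```text
t: 3.45
eef_pos: [495.4, 45.4, 114.0]
tcp_rot: [20.8, 89.9, 20.5]
force: [-1.5, 0.4, 6.5]
finger_gap: -0.2
```

Emit:
{"op": "move_arm", "data": {"commands": "0 0 -0.0013 0 0 0 -1;0 0 -0.0027 0 0 0 -1;0 0 -0.0027 0 0 0 -1"}}

```text
t: 3.75
eef_pos: [495.4, 45.3, 113.8]
tcp_rot: [48.6, 89.9, 48.4]
force: [-4.9, -0.6, 18.2]
finger_gap: -0.0
```

Emit:
{"op": "move_arm", "data": {"commands": "0 0 0.06 0 0 0 -1;0 0 0.12 0 0 0 -1;0 0 0.153 0 0 0 -1;0 0 0.153 0 0 0 -1;0 0 0.153 0 0 0 -1"}}

```text
t: 4.25
eef_pos: [494.6, 45.5, 225.7]
tcp_rot: [142.6, 90.0, 142.3]
force: [-0.9, 0.0, -0.5]
finger_gap: -0.1
```

```bash
python3 w.py w2; python3 - <<'E'
from h import *
z=np.load('w2.npz');P=z['P'];im=z['im']
for c in ((494,47.5),(494,-9)):
    k=(np.hypot(P[...,0]-c[0],P[...,1]-c[1])<7)&(P[...,2]>80)&(P[...,2]<110)
    print(c,k.sum(),np.round(np.median(P[k],0),1))
k=(abs(P[...,0]-494)<8)&(abs(P[...,1]-19)<10)&(P[...,2]<110);print('top',np.round(np.median(P[k],0),1))
E
```

```text
[494.6  45.5 225.7] tool y [0.005 1.    0.   ] x [-0.  0. -1.] [-0.9  0.  -0.5] eye [414.  45. 345.]
tip+0 px [282. 285.]
tip+10 px [282. 275.]
tip+20 px [282. 265.]
(494, 47.5) 289 [493.9  47.2  90.2]
(494, -9) 297 [494.   -9.   96.3]
top [493.9  18.9  87.3]
```

Emit:
{"op": "move_arm", "data": {"commands": "-0.0053 -0.4315 0 0 0 -0.333 -1;-0.0053 -0.4315 0 0 0 -0.333 -1;-0.0053 -0.4315 0 0 0 -0.333 -1;-0.0053 -0.4315 0 0 0 -0.333 -1;-0.0053 -0.4315 0 0 0 -0.333 -1;-0.0053 -0.4315 0 0 0 -0.333 -1;-0.0053 -0.4315 0 0 0 -0.333 -1;-0.0053 -0.4315 0 0 0 -0.333 -1"}}

```text
t: 5.1
eef_pos: [487.6, -283.5, 223.8]
tcp_rot: [-138.6, 89.7, -154.4]
force: [-0.9, 0.4, 0.7]
finger_gap: -0.1
```

```bash
python3 w.py w3;python3 - <<'E'
from h import *
z=np.load('w3.npz');P=z['P'];im=z['im'].max(2)
a=np.radians(-15.5);R2=np.array([[np.cos(a),-np.sin(a)],[np.sin(a),np.cos(a)]])
q=(P[...,:2]-np.array([520.3,-309.4]))@R2
t=(P[...,2]>38)&(P[...,2]<75)
k=t&(abs(q[...,0]+22)<28)&(abs(q[...,1]-22)<18)&(im<70)
print('dark own range',k.sum(),np.round(np.percentile(q[k],[2,50,98],axis=0),1))
for x0 in range(-50,12,4):
    m=k&(abs(q[...,0]-x0)<2); 
    if m.sum()>5: print(x0,m.sum(),np.round(np.median(P[m],0),1))
E
```

```text
[ 487.6 -283.5  223.8] tool y [ 0.272  0.962 -0.004] x [-0.005 -0.002 -1.   ] [-0.9  0.4  0.7] eye [ 411. -262.  343.]
tip+0 px [282. 285.]
tip+10 px [282. 274.]
tip+20 px [282. 265.]
dark own range 1019 [[-42.7  14.1]
 [-23.6  22.8]
 [ -4.   31.3]]
-42 113 [ 486.  -276.4   63.1]
-38 102 [ 489.8 -277.6   62.9]
-34 99 [ 493.8 -277.8   61.2]
-30 94 [ 497.6 -279.7   59.5]
-26 89 [ 501.2 -280.7   57.7]
-22 96 [ 505.2 -281.6   56.4]
-18 104 [ 509.  -283.1   56.3]
-14 104 [ 512.9 -283.8   56.5]
-10 97 [ 516.7 -285.1   56.6]
-6 100 [ 520.8 -285.8   56.5]
-2 21 [ 523.2 -286.3   56.2]
```

View pics/w3.png

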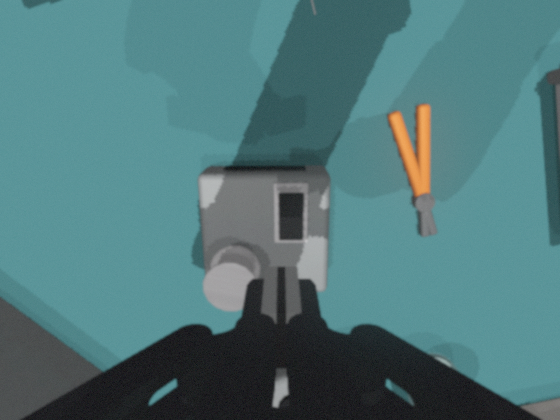

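The picture shows the pod with its rocker at (290,217), raised half at the top (robot's side). The spool at (232,280) is clear of the fingers. The measured pivot and press point agree with the overview.

Emit:
{"op": "move_arm", "data": {"commands": "0 0 -0.065 0 0 0 -1;0 0 -0.13 0 0 0 -1;0 0 -0.16 0 0 0 -1;0 0 -0.16 0 0 0 -1;0 0 -0.16 0 0 0 -1"}}

```text
t: 5.65
eef_pos: [491.3, -276.6, 105.7]
tcp_rot: [140.5, 89.9, 125.4]
force: [-0.0, -0.8, 0.2]
finger_gap: 0.0
```

Emit:
{"op": "move_arm", "data": {"commands": "0 -0.002 -0.012 0 0 0 -1;0 -0.002 -0.02 0 0 0 -1;0 -0.002 -0.024 0 0 0 -1;0 -0.002 -0.028 0 0 0 -1;0 -0.002 -0.032 0 0 0 -1;0 -0.002 -0.032 0 0 0 -1"}}

```text
t: 6.25
eef_pos: [490.2, -279.7, 82.0]
tcp_rot: [158.6, 89.9, 143.3]
force: [-0.9, 0.0, 1.7]
finger_gap: 0.3
```

Emit:
{"op": "move_arm", "data": {"commands": "0 0 -0.0013 0 0 0 -1;0 0 -0.0027 0 0 0 -1;0 0 -0.004 0 0 0 -1;0 0 -0.004 0 0 0 -1"}}

```text
t: 6.65
eef_pos: [490.6, -279.9, 80.1]
tcp_rot: [128.5, 90.0, 113.2]
force: [-4.6, 3.1, 9.0]
finger_gap: 0.0
```

Emit:
{"op": "move_arm", "data": {"commands": "0 0 -0.0013 0 0 0 -1;0 0 -0.002 0 0 0 -1;0 0 -0.002 0 0 0 -1"}}

```text
t: 6.95
eef_pos: [490.6, -279.9, 80.0]
tcp_rot: [91.9, 89.9, 76.6]
force: [-7.3, 3.4, 16.2]
finger_gap: 0.4
```

Emit:
{"op": "move_arm", "data": {"commands": "0 0 0.06 0 0 0 -1;0 0 0.12 0 0 0 -1;0 0 0.19 0 0 0 -1;0 0 0.19 0 0 0 -1;0 0 0.19 0 0 0 -1"}}

```text
t: 7.45
eef_pos: [492.5, -280.5, 221.8]
tcp_rot: [-7.8, 89.7, -23.0]
force: [-0.3, 0.2, -1.1]
finger_gap: -0.1
```

```bash
python3 w.py w4;python3 - <<'E'
from h import *
z=np.load('w4.npz');P=z['P'];im=z['im'].max(2)
a=np.radians(-15.5);R2=np.array([[np.cos(a),-np.sin(a)],[np.sin(a),np.cos(a)]])
q=(P[...,:2]-np.array([520.3,-309.4]))@R2
k=(P[...,2]>38)&(P[...,2]<75)&(abs(q[...,0]+22)<28)&(abs(q[...,1]-22)<18)&(im<70)
print('dark own range',k.sum(),np.round(np.percentile(q[k],[2,50,98],axis=0),1))
for x0 in range(-50,12,4):
    m=k&(abs(q[...,0]-x0)<2); 
    if m.sum()>5: print(x0,m.sum(),np.round(np.median(P[m],0),1))
E
```

```text
[ 492.5 -280.5  221.8] tool y [ 0.263  0.965 -0.001] x [ 0.005 -0.002 -1.   ] [-0.3  0.2 -1.1] eye [ 414. -260.  340.]
tip+0 px [282. 285.]
tip+10 px [282. 274.]
tip+20 px [282. 265.]
dark own range 1146 [[-42.9  14.1]
 [-23.3  22.8]
 [ -4.6  31. ]]
-42 120 [ 486.1 -276.1   55.9]
-38 110 [ 489.8 -277.1   56.4]
-34 107 [ 493.4 -278.7   56.3]
-30 112 [ 497.5 -279.7   56.3]
-26 103 [ 501.3 -280.9   56.3]
-22 109 [ 505.2 -281.8   56.3]
-18 120 [ 509.  -282.5   58. ]
-14 122 [ 512.9 -284.    59.8]
-10 117 [ 516.7 -285.    61.6]
-6 119 [ 520.5 -286.    63.2]
-2 7 [ 522.5 -287.8   62.8]
```

The pod's robot-side half is now flat and its far half raised, so the rocker is off. Next is the master rocker.

Emit:
{"op": "move_arm", "data": {"commands": "-0.0073 0.8717 0 0 0 0 -1;-0.0073 0.8717 0 0 0 0 -1;-0.0073 0.8717 0 0 0 0 -1;-0.0073 0.8717 0 0 0 0 -1;-0.0073 0.8717 0 0 0 0 -1;-0.0073 0.8717 0 0 0 0 -1;-0.0073 0.8717 0 0 0 0 -1;-0.0073 0.8717 0 0 0 0 -1"}}

```text
t: 8.3
eef_pos: [486.0, 122.3, 217.8]
tcp_rot: [-151.3, 89.8, -166.6]
force: [1.3, -0.2, 0.1]
finger_gap: 0.4
```

Emit:
{"op": "move_arm", "data": {"commands": "0 0.3385 0 0 0 0 -1;0 0.3385 0 0 0 0 -1;0 0.3385 0 0 0 0 -1;0 0.3385 0 0 0 0 -1;0 0.3385 0 0 0 0 -1;0 0.3385 0 0 0 0 -1;0 0.3385 0 0 0 0 -1;0 0.3385 0 0 0 0 -1"}}

```text
t: 9.1
eef_pos: [487.6, 372.1, 218.2]
tcp_rot: [-103.3, 89.8, -118.7]
force: [-0.6, -0.3, 0.4]
finger_gap: 0.0
```

```bash
cat > b.py <<'E'
from h import *
import sys
z=np.load(sys.argv[1]+'.npz');P=z['P'];im=z['im'].max(2)
a=np.radians(-15.);R2=np.array([[np.cos(a),-np.sin(a)],[np.sin(a),np.cos(a)]])
q=(P[...,:2]-np.array([511,312.9]))@R2
for y0,hw in ((52,24),(-4,12),(-37,12),(-70,12)):
    k=(P[...,2]>38)&(P[...,2]<75)&(abs(q[...,0]+26)<28)&(abs(q[...,1]-y0)<hw)&(im<70)
    if k.sum()<50: print(y0,k.sum());continue
    print(y0,'dark own',k.sum(),np.round(np.percentile(q[k],[2,50,98],axis=0),1).tolist(),'z at',end=' ')
    for x0 in (-46,-42,-38,-32,-26,-20,-14,-8):
        m=k&(abs(q[...,0]-x0)<2)
        if m.sum()>3: print(x0,np.round(np.median(P[m],0),1),end=' ')
    print()
E
python3 w.py w5; python3 b.py w5
```

```text
[487.6 372.1 218.2] tool y [ 0.265  0.964 -0.004] x [-0.002 -0.003 -1.   ] [-0.6 -0.3  0.4] eye [410. 393. 337.]
tip+0 px [282. 285.]
tip+10 px [282. 274.]
tip+20 px [282. 265.]
52 dark own 1851 [[-46.8, 37.2], [-27.9, 52.3], [-8.8, 68.9]] z at -46 [480.3 375.6  63.2] -42 [484.3 375.4  62.3] -38 [487.9 374.2  60.8] -32 [493.7 372.7  58.3] -26 [499.6 370.6  56.3] -20 [505.3 368.3  56.4] -14 [510.8 367.7  56.7] -8 [515.7 365.6  56.6] 
-4 dark own 769 [[-46.9, -7.9], [-28.2, -1.8], [-8.2, 4.2]] z at -46 [466.2 323.1  63.4] -42 [470.  321.9  62.8] -38 [473.8 321.4  61. ] -32 [479.4 319.5  58.6] -26 [485.5 317.3  56.3] -20 [491.2 316.   56.2] -14 [496.8 314.6  56.2] -8 [502.3 313.5  56.3] 
-37 dark own 786 [[-47.0, -40.6], [-27.8, -34.3], [-8.5, -28.6]] z at -46 [457.6 292.1  63.4] -42 [461.6 290.7  62.7] -38 [465.5 289.7  61. ] -32 [471.2 288.3  58.7] -26 [477.2 286.4  56.3] -20 [482.8 285.1  56.2] -14 [488.5 283.3  56.1] -8 [493.8 281.5  56.4] 
-70 dark own 804 [[-46.8, -73.6], [-27.9, -66.8], [-8.4, -61.5]] z at -46 [449.3 260.6  63.7] -42 [453.3 258.9  62.6] -38 [456.9 257.9  61.1] -32 [462.9 256.9  58.6] -26 [468.7 254.7  56.3] -20 [474.4 253.1  56.3] -14 [480.1 251.5  56.5] -8 [485.5 251.5  56.1]
```

View pics/w5.png

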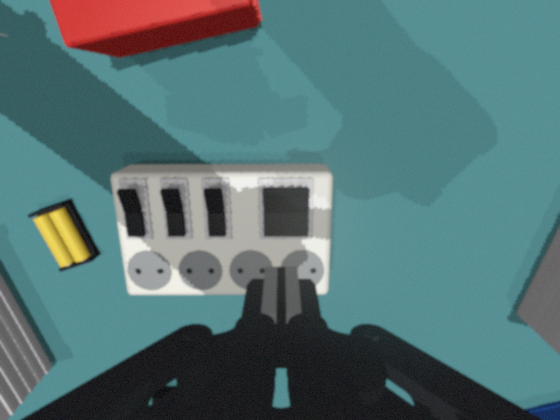

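The picture shows the wide master rocker at (286,211) and the three narrow ones at (132,212), (174,212) and (216,212), all still on. The target is confirmed at about (485, 374).

Emit:
{"op": "move_arm", "data": {"commands": "0 0 -0.065 0 0 0 -1;0 0 -0.12 0 0 0 -1;0 0 -0.155 0 0 0 -1;0 0 -0.155 0 0 0 -1;0 0 -0.155 0 0 0 -1"}}

```text
t: 9.65
eef_pos: [488.5, 372.6, 104.4]
tcp_rot: [-19.6, 90.0, -35.0]
force: [1.0, -0.2, -0.0]
finger_gap: 0.2
```

Emit:
{"op": "move_arm", "data": {"commands": "-0.0045 0.002 -0.012 0 0 0 -1;-0.0045 0.002 -0.02 0 0 0 -1;-0.0045 0.002 -0.024 0 0 0 -1;-0.0045 0.002 -0.028 0 0 0 -1;-0.0045 0.002 -0.031 0 0 0 -1;-0.0045 0.002 -0.031 0 0 0 -1"}}

```text
t: 10.25
eef_pos: [483.4, 376.4, 80.6]
tcp_rot: [148.1, 89.9, 132.9]
force: [-2.5, 1.7, 1.6]
finger_gap: 0.3
```

Emit:
{"op": "move_arm", "data": {"commands": "0 0 -0.0013 0 0 0 -1;0 0 -0.0027 0 0 0 -1;0 0 -0.0035 0 0 0 -1;0 0 -0.0035 0 0 0 -1"}}

```text
t: 10.65
eef_pos: [484.1, 376.3, 80.1]
tcp_rot: [105.6, 89.9, 90.3]
force: [-5.3, -0.9, 11.9]
finger_gap: 0.0
```

Emit:
{"op": "move_arm", "data": {"commands": "0 0 -0.001 0 0 0 -1;0 0 -0.0013 0 0 0 -1;0 0 -0.0013 0 0 0 -1"}}

```text
t: 10.95
eef_pos: [484.1, 376.3, 80.0]
tcp_rot: [104.5, 89.9, 89.3]
force: [-7.3, -2.3, 16.1]
finger_gap: -0.0
```

Emit:
{"op": "move_arm", "data": {"commands": "0 0 0.06 0 0 0 -1;0 0 0.12 0 0 0 -1;0 0 0.19 0 0 0 -1;0 0 0.19 0 0 0 -1;0 0 0.19 0 0 0 -1;0 0 0.19 0 0 0 -1"}}

```text
t: 11.55
eef_pos: [484.0, 374.6, 217.7]
tcp_rot: [-107.3, 89.9, -122.6]
force: [0.2, 0.1, -1.0]
finger_gap: -0.4
```

```bash
python3 w.py w6; python3 b.py w6; python3 - <<'E'
from h import *
for n,c in (('top',(494,46.5)),):
    im,d=camera(n);save('top1',im);P=cloud(n,camera_info(n),d);z=np.load('top0.npz');P0=cloud(n,camera_info(n),z['d'])
    for nm,c in dict(standby=(494,46.5),round=(494,-9.5)).items():
        k=(np.hypot(P0[...,0]-c[0],P0[...,1]-c[1])<7);print(nm,np.round(np.median(P0[k][:,2]),1),np.round(np.median(P[k][:,2]),1))
    df=abs(im.astype(int)-z['im']).max(2)
    save('cmp',np.vstack([cv2.resize(im[:300],None,fx=1,fy=1),np.repeat(np.clip(df*3,0,255).astype(np.uint8)[:300,:,None],3,2)]))
E
```

```text
[484.  374.6 217.7] tool y [ 0.264  0.964 -0.002] x [-0.001 -0.002 -1.   ] [ 0.2  0.1 -1. ] eye [407. 396. 337.]
tip+0 px [282. 285.]
tip+10 px [282. 274.]
tip+20 px [282. 265.]
52 dark own 1800 [[-46.6, 37.3], [-24.5, 50.9], [-9.8, 69.0]] z at -46 [478.3 367.6  56.1] -42 [482.4 368.8  56.4] -38 [486.7 369.2  56.3] -32 [493.7 372.6  56.3] -26 [500.1 370.4  56.4] -20 [505.4 369.8  59.1] -14 [511.3 367.9  61.5] -8 [514.9 365.2  63.3] 
-4 dark own 739 [[-46.9, -7.8], [-28.3, -1.7], [-8.8, 4.2]] z at -46 [466.2 323.1  63.6] -42 [470.1 322.1  63. ] -38 [473.8 321.5  61.3] -32 [479.6 319.7  58.4] -26 [485.7 317.8  56.1] -20 [491.2 316.6  56.3] -14 [496.9 314.5  56.2] -8 [501.9 314.2  56.1] 
-37 dark own 779 [[-47.0, -40.7], [-28.0, -34.3], [-8.3, -28.6]] z at -46 [457.6 291.9  63.5] -42 [461.7 290.9  62.6] -38 [465.3 289.7  61.1] -32 [471.4 288.4  58.5] -26 [477.1 286.2  56.3] -20 [482.7 285.3  56.2] -14 [488.4 283.   56.4] -8 [493.7 281.6  56.1] 
-70 dark own 789 [[-47.0, -73.6], [-28.4, -66.9], [-8.8, -61.4]] z at -46 [449.2 260.3  63.5] -42 [453.  259.6  62.8] -38 [457.  258.3  61.1] -32 [462.8 256.5  58.4] -26 [468.6 254.8  56.3] -20 [474.3 253.6  56.4] -14 [480.1 252.4  56.2] -8 [485.2 250.3  56.1] 
standby 91.1 86.4
round 93.8 92.6
```

View pics/cmp.png

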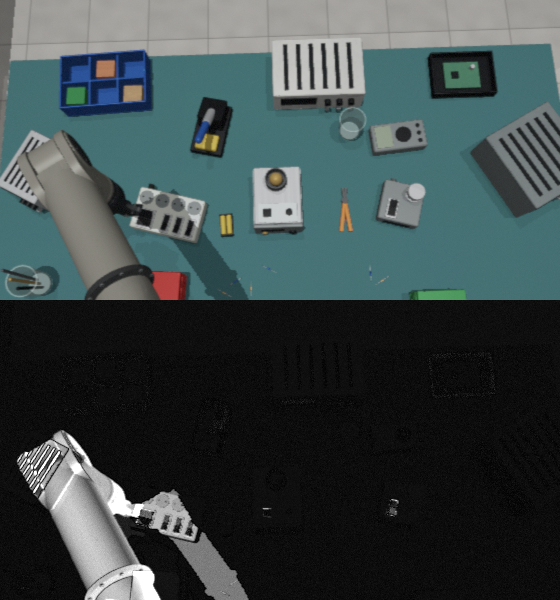

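The difference image shows changes only at the standby key (267,212), the pod rocker (393,207), and where the arm and its shadow now lie near the block. No bystander moved.

```bash
python3 -c "
from bench import *
print(hand_in())"
```

```text
the job is handed in; nothing more can be done
None
```

I shut the bench down in the order you gave: standby key, then the pod rocker, then the master rocker. I pressed each with the closed fingertips until it bottomed at about 16–18 N, then backed the arm off clear of everything. I handed in at about 11.7 s of the 54 s allowed; no verdict was reported.

| Part | Last check |
|---|---|
| Standby key | 6 mm below the round key in the wrist picture, so fully down |
| Round key | Wrist depth unchanged, still up |
| Pod rocker | Robot-side half flat (56 mm), far half raised (63 mm); pod not moved |
| Master rocker | Robot-side half flat (56 mm), far half raised (63 mm); block not moved |
| Three narrow rockers | Heights the same before and after, still on |
| Tools and parts | No movement in the before-and-after top pictures, apart from what the arm and its shadow hid near the block |

- **Coarse top-camera depth:** the top camera showed the standby key dropping only about 4.7 mm and the round key about 1 mm lower. The top camera covers each key with only a few pixels. I relied on the wrist camera and on the fingertips stopping at about 89 mm.
- **Height offset:** the wrist camera read most heights 1–2 mm above the stated ones, within the calibration error.

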